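# Fit the cover block on the watch-module tester and hold it pressed

## Robot

A 6-joint arm with a two-finger parallel gripper is mounted at the origin on the work surface. World frame = base frame: x ahead of the robot, y to its left, z up, the work surface at z = 0. Lengths are in m, angles in rad, forces in N, time in s.
With the tool pointing down it reaches from about 0.3 to 0.825 m from the base axis. Payload 5.4 kg.
Tool frame: the origin (TCP) lies at the very end of the fingers, on their centre line; the grasp point (between the pads) lies 19 mm behind it; z points along the fingers, y is the line along which they close (so a half turn about z gives the same grasp; the last joint's range is limited). The gripper opens to 92 mm and grips with 3 to 60 N. Pads are 20 mm wide; open, the fingers measure 128 mm over their backs; the gripper's body (75 mm by 189 mm) begins 69 mm behind the grasp point.
Start: joints at [-1.364, 0.158, 1.597, -0, 1.386, -0.21], TCP at [0.233, -0.526, 0.215] pointing down, gripper open.
Joint ranges: [-2.91, 2.91], [-0.94, 2.29], [0.18, 2.7], [-1.29, 4.43], [0.17, 2.64], [-3, 3]. Speed limits (rad/s): [2.57, 2.57, 3.14, 3.14, 3.14, 3.14].

## Interface

Orientations are given as a rotation vector (axis times angle).
In Python, from workcell import bot gives the robot as it stands. Calls block until the motion is done:
- bot.goto(position, orientation): joint-space move of the TCP to a pose.
- bot.line_to(position, rot=None, max_speed=0.15): straight line of the TCP; rot=None keeps the orientation; max_speed is the mean speed in m/s.
- bot.set_joints(angles): joint-space move.
- bot.set_gripper(opening, newtons=None): opening from 0.0 (shut) to 1.0 (fully open); newtons is the grip in N (None keeps the last); returns when the fingers have stopped.
- bot.hold(seconds).
- bot.inverse_kinematics(position, orientation): joint angles nearest the present ones, or None.
- bot.read_camera(name): name is "scene" or "top" or "wrist"; returns a dict with "pixels" (480x640x3 uint8, blue, green, red), "fx", "fy", "cx", "cy" (pixels), "R" (3x3) and "t" (3): a world point X has camera coordinates R X + t. Camera axes: x right, y down, z forward; pixel columns grow to the right and rows downward; lengths in m; the calibration is good to about 2 mm. A picture is of the moment at which its call begins. There is no depth.
A pose or a line that the arm cannot do raises bot.MotionError and nothing moves.
- bot.job_done(): hands the job in; it is judged then, once.
Readings, each from a call of its own:
- bot.current_clock(): time.
- bot.current_joints(): joint angles.
- bot.current_joint_vel(): joint speeds.
- bot.current_effort(): joint torques, N m.
- bot.current_ee_pos(): TCP position.
- bot.current_tool_rot(): TCP orientation.
- bot.current_contact_force(): force on the tool from outside, world axes, zero at the start.
- bot.current_ft_torque(): the same for the moment, N m.
- bot.current_opening(): opening from 0.0 (shut) to 1.0 (fully open).
- bot.current_grip_force(): force on a finger pad.
Only numpy, scipy, OpenCV 4.12 (cv2) and the standard library are available. Lean on these libraries where they do the work, as an engineer would, in place of code of your own. Each camera call takes 0.05 s, during which the arm holds its last target. There are 200 camera calls.

## Task

Lift the blue-framed lid of the watch-module tester fully open until it rests back on its stop. Then take the orange cover block by its black grip, lay it on the metal bed lengthwise along the black slot, work it along the slot until the bore in its underside drops over the brass locating pin so that it sits flat, and press it down against the bed's springs as far as the bed goes. Finish while still holding the block pressed fully down, and do not push the bench tools around.

Things in the scene. Friction and masses are not known exactly. Their poses are not given: they have to be found in the camera images.
- tester: grey open-topped case fixed to the bench, 170 (x) x 150 (y) x 45 mm high, walls 6 mm. Origin: centre of its underside, on the bench. x runs along the slot; the lid's hinge is on the -y side, its handle on the +y side. In the centre is a sprung aluminium bed 84 (x) x 56 (y) mm, its top 30 mm above the bench, with a black slot 46 mm long along x through its middle
- slot_mid (a point): middle of the slot, level with the resting bed (30 mm up; does not follow it). A brass pin fixed to the case stands up through the slot: 8 mm diameter, tip 8 mm above the resting bed, the last 3 mm tapered to 4 mm. It is on the slot's centre line (y = 0) but anywhere within 14 mm either way of this point along x: its place is not reported, it is hidden once the block is over it
- bed (a joint): the sprung bed's travel downwards: 0 at rest, 0.005 m at its lower stop. It starts to move at about 5 N of push (block weight included) and needs about 12.5 N at the stop
- lid (a joint): the lid's angle: 0 shut, grows as it opens, 1.95 rad on its stop (leaning back past upright). 0.2 kg, falls shut if let go below about 1.55 rad and falls back to the stop beyond
- lid_handle (a point): middle of the lid's handle: a round steel rod, 10 mm diameter, along the tester's x, 72 mm free between its two side arms; it stands 40 mm out from the lid's free (+y) edge, in the plane of the lid (8 mm thick, clear panel in a blue frame), 49.5 mm above the bench when shut, 190 mm from the hinge line
- lid_hinge (a point): middle of the hinge line, which runs along the tester's x at the top of its -y wall, 45.5 mm above the bench. The handle lies 190 mm away along the lid and 4 mm above the lid's underside plane
- cover: loose orange cover block, 80 (x) x 50 (y) x 20 mm high, 0.12 to 0.22 kg. Origin: centre of its underside. A blind bore 12 mm in diameter and 16 mm deep opens at the origin, in the underside. On top in the centre is a black bar grip 36 (x) x 16 (y) mm, 36 mm high (top 56 mm above the origin). Starts lying on the green mat, bore down
- cover_grip (a point): grip point in the black bar, on the block's z axis 44 mm above its origin; grasp across the bar (along the block's y, 16 mm)
- stand: bystander: round black screwdriver stand, 84 mm diameter, 78 mm high with its screwdrivers; origin centre of its underside
- loupe: bystander: black eye loupe, 36 mm diameter, 32 mm high; origin centre of its underside
- tweezers: bystander: steel and blue tweezers lying flat, 110 mm long along x, 7 mm high; origin centre of the underside
- dish: bystander: small white dish, 56 mm diameter, 18 mm high; origin centre of its underside
Things that resemble listed ones, but are neither listed nor needed, are in the scene too. Of the things shaped like the cover, the orange one is meant.

How it is judged:
By the outcome, as a careful person would: the job done as asked, in the order asked, and still so for the second after the job is handed in, while the arm keeps its last pose, push and grip.
It also fails if it takes over 72 s, if anything falls off the work surface, if the arm or the gripper's body presses on something with over 40 N, if the wrist force passes 120 N, or if a joint passes its speed limit or range.

## Working session

There is one attempt and no reset: what is moved stays moved. The work goes in short steps, each a Python script; the robot and the scene stay as the last script left them, time stands still between calls to the robot, and variables do not carry over. Pictures are saved under pics/ and viewed, at most 10 in all, crops included, and the job is handed in when it is done.

```bash
mkdir -p pics; ls; python3 - <<'E'
from workcell import bot
import cv2
for n in("scene","top"):
    c=bot.read_camera(n); cv2.imwrite(f"pics/{n}0.png",c["pixels"]); print(n,c["fx"],c["fy"],c["cx"],c["cy"],c["R"],c["t"])
print(bot.current_clock(),bot.current_tool_rot())
E
```

```text
pics
scene 603.9420999349212 603.9420999349212 326.1666546981352 246.5415416266113 [[ 0.56906643  0.82209107  0.01815686]
 [ 0.52362371 -0.34525996 -0.77885414]
 [-0.6340202   0.45272711 -0.62694222]] [-0.3168058  -0.26908926  1.64608863]
top 602.7330478673405 602.7330478673405 317.8766954013447 239.00476734929154 [[-0.02215021 -0.99974991 -0.00307928]
 [-0.9757316   0.022289   -0.21783259]
 [ 0.21784675 -0.00182048 -0.97598129]] [-0.03092803  0.59884074  1.41872637]
0.1 [-3.07195332e+00 -6.49582693e-01  3.54278311e-05]
```

View pics/top0.png

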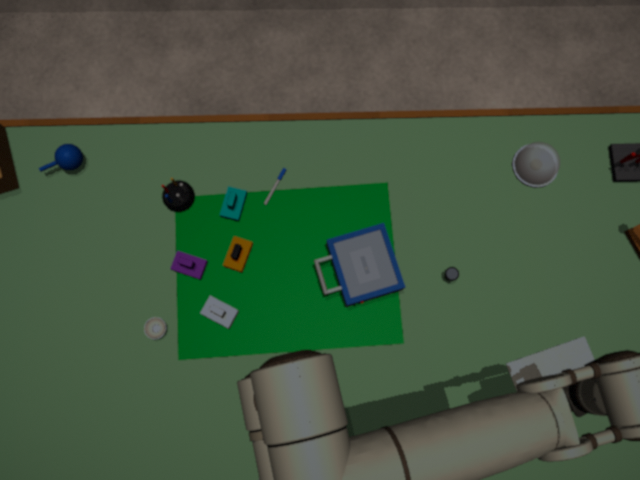

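View pics/scene0.png

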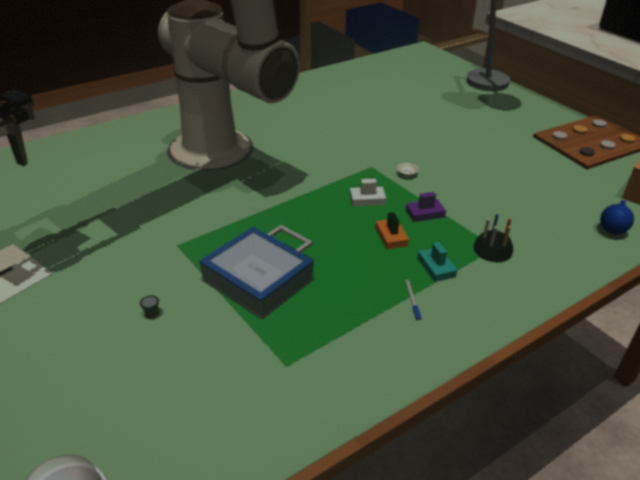

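Top view: the cover-like blocks are orange (238,253), teal (233,203), purple (189,265) and white (219,311). The orange one with the black grip fits the description; the orange item at (637,235) is off the mat. The tester's lid is around (365,265), with its handle at about (325,275), pointing image-left. I'll confirm in an enlarged crop.

```bash
python3 - <<'E'
import cv2
t=cv2.imread("pics/top0.png");s=cv2.imread("pics/scene0.png")
a=cv2.resize(t[215:315,305:415],None,fx=5,fy=5,interpolation=cv2.INTER_CUBIC)
b=cv2.resize(t[225:285,215:265],None,fx=5,fy=5,interpolation=cv2.INTER_CUBIC)
import numpy as np
o=np.zeros((500,800,3),np.uint8);o[:,:550]=a;o[:300,550:]=b
cv2.imwrite("pics/c1.png",cv2.convertScaleAbs(o,alpha=1.6))
c=cv2.resize(s[175:325,190:420],None,fx=3.45,fy=3.45,interpolation=cv2.INTER_CUBIC)
cv2.imwrite("pics/c2.png",cv2.convertScaleAbs(c,alpha=1.6))
E
```

```text
(no output)
```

View pics/c1.png

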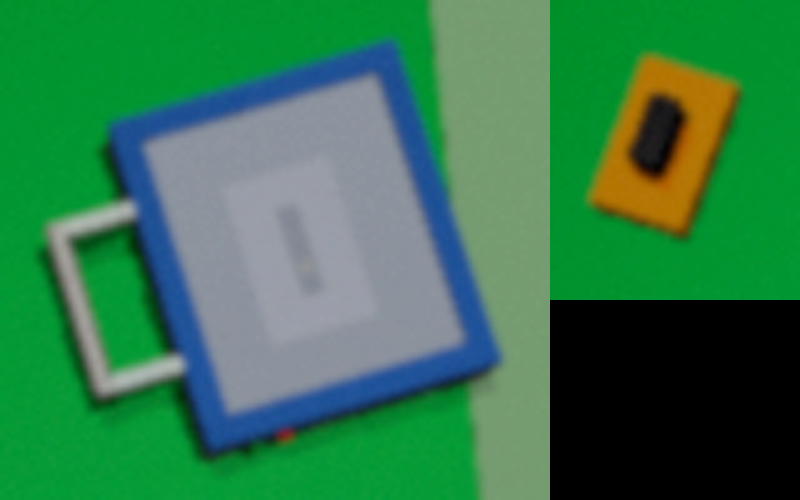

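View pics/c2.png

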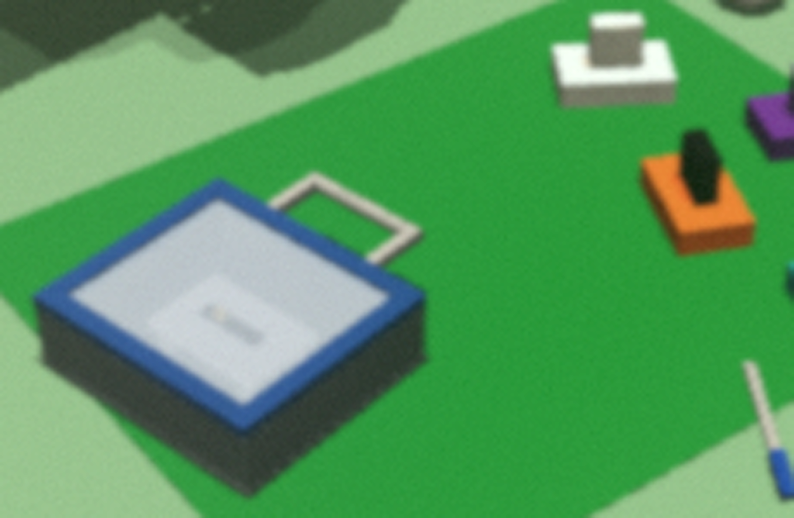

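Confirmed: the orange block with the black grip is the cover, and the blue-framed lid's handle is on the image-left side in the top view. Now I'll fit both poses from the two views.

```bash
cat > h.py <<'E'
import numpy as np, cv2
from scipy.optimize import least_squares
from scipy.spatial.transform import Rotation as Ro
from workcell import bot
CAM={}
def proj(c,X):
    p=np.atleast_2d(X)@np.array(c["R"]).T+c["t"]
    return np.c_[c["fx"]*p[:,0]/p[:,2]+c["cx"],c["fy"]*p[:,1]/p[:,2]+c["cy"]]
def T(p,L):  # p=(x,y,yaw), local -> world
    L=np.atleast_2d(L).astype(float);o=L@Ro.from_euler('z',p[2]).as_matrix().T
    return o+[p[0],p[1],0]
def down(yaw): # tool down, tool y along +-world direction yaw+90deg; nearest to joint6 mid
    return (Ro.from_euler('z',yaw)*Ro.from_euler('x',np.pi)).as_rotvec()
def fit(obs,p0):  # obs: (cam, local pts, pix)
    f=lambda p:np.concatenate([(proj(c,T(p,L))-px).ravel() for c,L,px in obs])
    r=least_squares(f,p0,loss='soft_l1');return r.x,f(r.x).reshape(-1,2)
E
python3 - <<'E'
from h import *
s=bot.read_camera("scene");t=bot.read_camera("top")
np.set_printoptions(precision=4,suppress=True)
a=lambda l,k,o:np.array(l)/k+o
H=[(.036+.005,.115+.005,.0495),(-.041,.12,.0495)]
C=lambda x,y,z:[(x,y,z),(x,-y,z),(-x,-y,z),(-x,y,z)]
top=a([(110,122),(393,42),(500,362),(210,450)],5,[305,215])
sc=a([(425,295),(240,428),(35,297),(220,180)],3.45,[190,175])
p,r=fit([(t,C(.085,.075,.0535),top),(s,C(.085,.075,.0535),sc),(t,H,a([(47,228),(100,397)],5,[305,215])),(s,H,a([(422,234),(315,174)],3.45,[190,175]))],[.6,-.1,.3])
print("tester",p,r.ravel())
for n,q in(("top",t),("sc",s)):print(n,"slot ends",proj(q,T(p,[(.023,0,.03),(-.023,0,.03)])).ravel())
ct=a([(650,52),(740,85),(688,236),(590,204)],5,[215-110,225])
cs=a([(753,217),(680,237),(642,163)],3.45,[190,175])
L=C(.04,.025,.02)
q,r=fit([(t,L,ct),(s,L[:3],cs)],[.6,.2,-.3]);print("cover",q,r.ravel())
print(Ro.from_rotvec(bot.current_tool_rot()).as_matrix())
np.save("tester.npy",p);np.save("cover.npy",q)
for th in (0,.5,1,1.5,1.93):
    X=T(p,(0,-.075+.19*np.cos(th)-.004*np.sin(th),.0455+.19*np.sin(th)+.004*np.cos(th)-.019))[0]
    for k in(0,np.pi):
        j=bot.inverse_kinematics(X,down(p[2]+k));print(th,X,None if j is None else np.array(j))
for k in(0,np.pi):
  print(bot.inverse_kinematics(T(q,(0,0,.025))[0],down(q[2]+k)),bot.inverse_kinematics(T(p,(0,0,.06))[0],down(p[2]+k)))
E
```

```text
tester [ 0.5389 -0.1597  0.269 ] [-0.9186 -0.6314 -0.0801 -1.4842  0.1089 -0.7837 -0.5969 -0.7242 -0.661
 -0.7696 -0.4177  0.2293 -2.2286 -0.9705 -1.6149 -1.2753 -0.6005  0.2756
 -1.6111 -1.8929 -1.6268 -1.1168  0.5062  0.6156]
top slot ends [361.7673 255.5171 367.3472 272.8734]
sc slot ends [264.2494 273.8573 247.9884 263.9838]
cover [ 0.5767  0.1588 -0.318 ] [-1.472   0.002  -0.8284 -1.0175 -0.431  -1.4684  0.3434 -0.7749 -0.5797
  0.6659 -0.8957 -1.4    -2.544  -1.2116]
[[ 0.9144  0.4048 -0.0002]
 [ 0.4048 -0.9144  0.0011]
 [ 0.0002 -0.0011 -1.    ]]
0 [ 0.5083 -0.0488  0.0305] [-0.3328  0.225   1.9185  0.      0.9981  0.969 ]
0 [ 0.5083 -0.0488  0.0305] [-0.3328  0.225   1.9185  0.      0.9981 -2.1726]
0.5 [ 0.515  -0.0731  0.1211] [-0.3736  0.1105  1.8432  0.      1.188   0.9282]
0.5 [ 0.515  -0.0731  0.1211] [-0.3736  0.1105  1.8432  0.      1.188  -2.2134]
1 [ 0.5324 -0.1363  0.1885] [-0.4705  0.1138  1.6987  0.      1.3291  0.8313]
1 [ 0.5324 -0.1363  0.1885] [-0.4705  0.1138  1.6987  0.      1.3291 -2.3103]
1.5 [ 0.5563 -0.2229  0.2163] [-0.5825  0.2195  1.5237  0.      1.3984  0.7193]
1.5 [ 0.5563 -0.2229  0.2163] [-0.5825  0.2195  1.5237  0.      1.3984 -2.4223]
1.93 [ 0.5776 -0.3     0.203 ] [-0.6643  0.3602  1.3788  0.      1.4027  0.6374]
1.93 [ 0.5776 -0.3     0.203 ] [-0.6643  0.3602  1.3788  0.      1.4027 -2.5042]
[0.0668 0.4302 1.6657 0.     1.0457 1.9557] [-0.5031  0.2962  1.761   0.      1.0844  0.7987]
[ 0.0668  0.4302  1.6657  0.      1.0457 -1.1859] [-0.5031  0.2962  1.761   0.      1.0844 -2.3429]
```

```bash
python3 - <<'E'
from h import *
p=np.load("tester.npy")
X=T(p,(0,.115,.17))[0]
bot.set_gripper(0.29,8)
bot.goto(X,down(p[2])); w=bot.read_camera("wrist");print(bot.current_clock(),bot.current_ee_pos(),w["t"],w["R"])
im=w["pixels"].copy();cv2.imwrite("pics/w1raw.png",im)
for P in [(.036,.115,.0495),(-.036,.115,.0495),(.085,.075,.0535),(-.085,.075,.0535)]:
    u=proj(w,T(p,P))[0];print(P,u);cv2.drawMarker(im,tuple(int(v) for v in np.clip(u,-999,999)),(0,0,255),cv2.MARKER_CROSS,16,1)
cv2.imwrite("pics/w1.png",im)
E
```

```text
3.2917 [ 0.50844601 -0.04966482  0.17010726] [-0.18345716  0.44410614  0.46839914] [[ 0.26567252 -0.96406271  0.00109735]
 [-0.9331464  -0.25686644  0.25151027]
 [-0.2421898  -0.06784335 -0.96785401]]
(0.036, 0.115, 0.0495) [321.4762185  197.92501167]
(-0.036, 0.115, 0.0495) [321.57494776 278.18624174]
(0.085, 0.075, 0.0535) [371.39888536 137.08828974]
(-0.085, 0.075, 0.0535) [364.9184144  329.70979423]
```

View pics/w1.png

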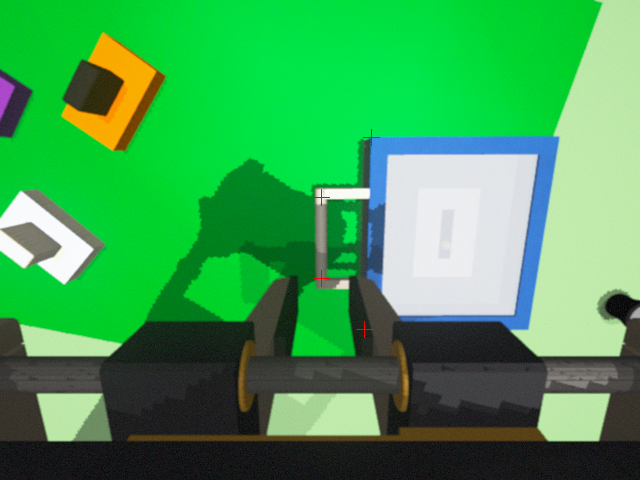

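The wrist view agrees with the fit: rod centre at column 321, rows 187–289, lid corner at (371,137). The fingers straddle the rod, at columns 297 and 352. Next: descend, grip and swing the lid open.

```bash
python3 - <<'E'
from h import *
p=np.load("tester.npy")
def P(th):return T(p,(0,-.075+.19*np.cos(th)-.004*np.sin(th),.0455+.19*np.sin(th)+.004*np.cos(th)-.019))[0]
bot.line_to(P(0),max_speed=.12);print("at",bot.current_ee_pos()-P(0),bot.current_contact_force())
bot.set_gripper(0,10);print("grip",bot.current_opening()*92,bot.current_grip_force(),bot.current_contact_force())
for th in np.linspace(.16,1.92,12):
    bot.line_to(P(th),max_speed=.12);f=np.array(bot.current_contact_force());print(round(th,2),f.round(1),round(bot.current_opening()*92,1))
    if np.linalg.norm(f)>20:break
print(bot.current_clock())
c=bot.read_camera("scene");cv2.imwrite("pics/s2.png",c["pixels"])
E
```

```text
at [ 0.0007721  -0.00024587  0.00082633] [-0.19524825  0.71826723  0.26001319]
grip 9.530469970777935 9.997414872050285 [-1.43406398  4.82476381  4.55577673]
0.16 [0.8 6.  0.9] 9.6
0.32 [0.5 7.  1.7] 9.3
0.48 [-1.3  9.8  4.2] 9.6
0.64 [-3.8 12.4  7.8] 9.6
0.8 [-5.  12.9 12.4] 9.7
0.96 [-4.1  9.4 13.1] 9.5
1.12 [-2.8  4.8 11.1] 9.4
1.28 [-0.1  2.1  9.2] 9.4
1.44 [1.2 0.4 7. ] 9.4
1.6 [4.  0.2 5.8] 9.6
1.76 [4.3 0.1 3.2] 9.5
1.92 [4.4 0.3 0.7] 9.5
9.8
```

```bash
python3 - <<'E'
from h import *
p=np.load("tester.npy")
bot.set_gripper(.55);e=np.array(bot.current_ee_pos());bot.line_to(e+[0,0,.09],max_speed=.2)
bot.line_to(T(p,(-.06,0,.26))[0],max_speed=.25);bot.line_to(T(p,(-.06,0,.16))[0],max_speed=.2);bot.hold(.3)
w=bot.read_camera("wrist");s=bot.read_camera("scene")["pixels"]
np.savez("w2.npz",**{k:w[k] for k in w})
u=proj(w,T(p,(0,0,.03)))[0];print(bot.current_clock(),u,bot.current_contact_force())
im=w["pixels"].copy()
for q in(.023,-.023):
    v=proj(w,T(p,(q,0,.03)))[0];print(v)
x,y=int(u[0]),int(u[1]);x0,y0=max(x-80,0),max(y-80,0);cr=cv2.resize(im[y0:y0+160,x0:x0+160],None,fx=3,fy=3,interpolation=cv2.INTER_CUBIC);print("crop",x0,y0,cr.shape)
o=np.zeros((480,800,3),np.uint8);o[:cr.shape[0],:cr.shape[1]]=cr;o[:,480:]=s[60:380,150:363].repeat(1,0)[:0].sum() if 0 else cv2.resize(s[130:340,180:320],(320,480))
cv2.imwrite("pics/c3.png",o)
E
```

```text
13.0333 [321.61596867 169.36767827] [ 0.07272235  0.20922715 -0.06366684]
[321.61305534 141.43922524]
[321.61877084 196.23057079]
crop 241 89 (480, 480, 3)
```

View pics/c3.png

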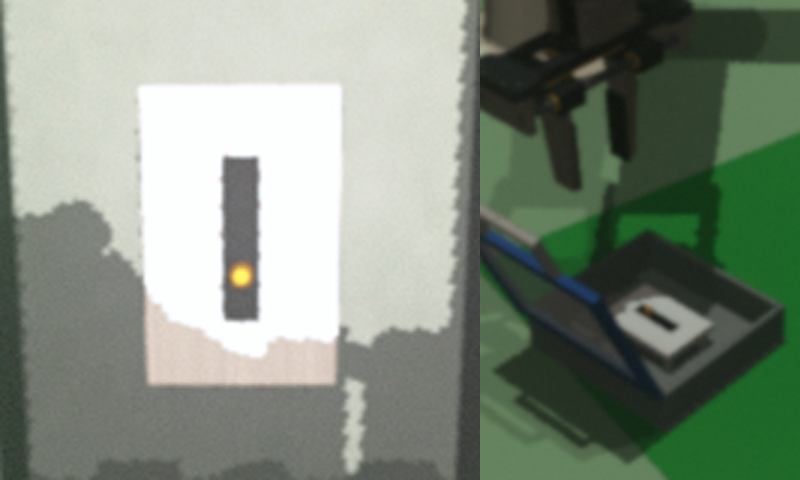

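The lid is open on its stop. The slot spans rows 141.3–195.7 at column 321, within 0.6 px of the prediction, and the pin tip is at full-image pixel (321.2,180.6). Next, hover over the cover.

```bash
python3 - <<'E'
from h import *
p=np.load("tester.npy");q=np.load("cover.npy")
w=dict(np.load("w2.npz"))
r=least_squares(lambda v:proj(w,T(p,(v[0],v[1],.038)))[0]-[321.2,180.6],[0,0]);print("pin local",r.x)
bot.line_to(T(p,(-.06,0,.26))[0],max_speed=.25)
bot.goto(T(q,(-.05,0,.17))[0],down(q[2]));bot.hold(.2)
w=bot.read_camera("wrist");np.savez("w3.npz",**{k:w[k] for k in w});im=w["pixels"]
L=[(.04,.025,.02),(.04,-.025,.02),(-.04,-.025,.02),(-.04,.025,.02),(.018,.008,.056),(.018,-.008,.056),(-.018,-.008,.056),(-.018,.008,.056)]
u=proj(w,T(q,L));print(bot.current_clock(),u.round(1).tolist())
x,y=u.mean(0).astype(int);x0,y0=max(x-80,0),max(y-80,0);print("crop",x0,y0)
cv2.imwrite("pics/c4.png",cv2.resize(im[y0:y0+160,x0:x0+160],None,fx=3.5,fy=3.5,interpolation=cv2.INTER_CUBIC))
E
```

```text
pin local [-0.00896987  0.00033969]
15.2 [[293.8, 134.3], [349.9, 134.3], [348.3, 222.7], [295.6, 222.7], [311.8, 160.2], [331.7, 160.2], [331.4, 204.8], [312.2, 204.8]]
crop 241 100
```

View pics/c4.png

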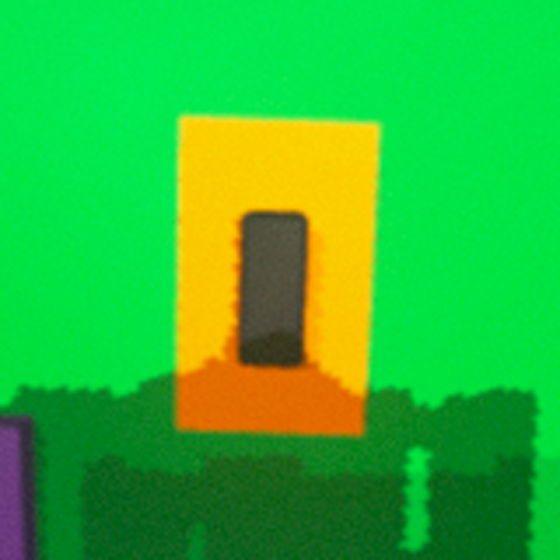

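```bash
python3 - <<'E'
from h import *
np.set_printoptions(precision=4,suppress=True)
q=np.load("cover.npy");w=dict(np.load("w3.npz"))
L=np.array([(.04,.025,.02),(.04,-.025,.02),(-.04,-.025,.02),(-.04,.025,.02),(.018,.008,.056),(.018,-.008,.056),(-.018,-.008,.056),(-.018,.008,.056)])
px=(np.array([(180,115),(381,122),(365,437),(177,430),(242,212),(307,212),(303,367),(239,365)])+.5)/3.5-.5+[241,100]
n,r=fit([(w,L,px)],q);print(q,n,r.ravel());np.save("cover.npy",n)
cam=-w["R"].T@w["t"];print(T((0,0,-n[2]),[cam-[n[0],n[1],0]]))
E
```

```text
[ 0.5767  0.1588 -0.318 ] [ 0.5777  0.161  -0.3499] [ 0.3457  0.6859 -0.9954  0.5422 -0.6409 -1.2154  0.4224 -0.8424 -0.3249
 -0.5533  0.9488  0.0908  0.5302  0.3299 -0.405   0.2988]
[[ 0.0212 -0.0026  0.342 ]]
```

```bash
python3 - <<'E'
from h import *
p=np.load("tester.npy");q=np.load("cover.npy")
bot.line_to(T(q,(0,0,.10))[0],rot=down(q[2]),max_speed=.2)
bot.line_to(T(q,(0,0,.025))[0],max_speed=.1);print(bot.current_contact_force())
bot.set_gripper(0,40);print(bot.current_opening()*92,bot.current_grip_force(),bot.current_contact_force())
e=np.array(bot.current_ee_pos());bot.line_to(e+[0,0,.14],max_speed=.2);bot.hold(.2);print(bot.current_opening()*92,bot.current_contact_force())
bot.goto(T(p,(-.001,0,.165))[0],down(p[2]))
bot.line_to(T(p,(-.001,0,.085))[0],max_speed=.12);bot.line_to(T(p,(-.001,0,.070))[0],max_speed=.05);bot.hold(.3)
f0=np.array(bot.current_contact_force());np.save("f0.npy",f0);print("base",f0,bot.current_ee_pos()-T(p,(-.001,0,.07))[0])
for z in np.arange(.0690,.0545,-.0005):
    bot.line_to(T(p,(-.001,0,z))[0],max_speed=.02);bot.hold(.05);f=np.array(bot.current_contact_force())-f0
    if f[2]>2.5:break
print("contact",z,f,bot.current_ee_pos(),bot.current_ft_torque(),bot.current_clock())
w=bot.read_camera("scene")["pixels"];cv2.imwrite("pics/c5.png",cv2.resize(w[175:325,190:380],None,fx=4,fy=4,interpolation=cv2.INTER_CUBIC))
E
```

```text
[-0.45135223  0.2929479   0.43210521]
15.407088539266026 39.99993145465851 [-0.30916926  0.41400743  0.74723115]
15.93127521662065 [-0.0853418   0.40526311 -2.04422036]
base [ 0.01694159 -0.43942231 -1.31042491] [ 0.00014719 -0.00010105  0.0002198 ]
contact 0.0625 [-1.56644253  1.56011209  4.58530684] [ 0.53813749 -0.16005688  0.06290137] [ 0.14698429  0.22752879 -0.01253738] 25.3417
```

View pics/c5.png

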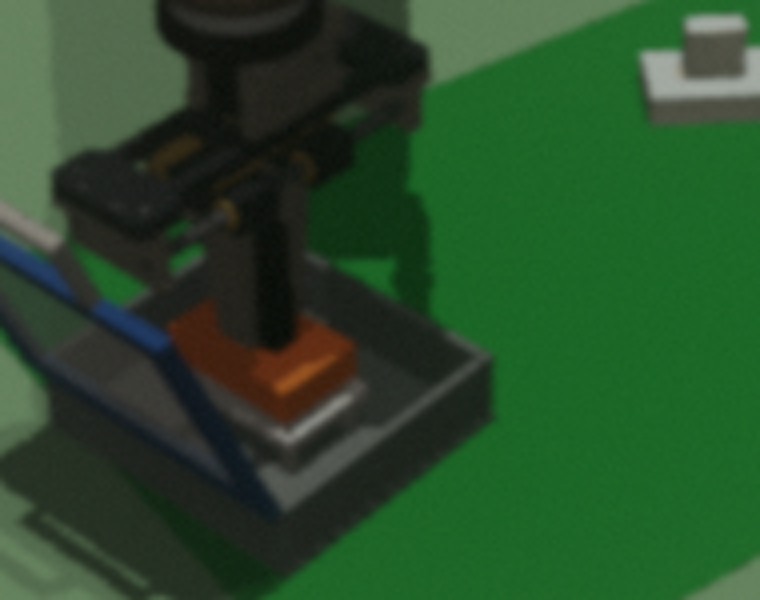

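The block sits square over the bed, its underside on the pin tip, with TCP z 62.9 mm against 63 expected. Now I'll work it along the slot towards -x.

```bash
python3 - <<'E'
from h import *
p=np.load("tester.npy");f0=np.load("f0.npy")
x,z=-.001,.0625
F=lambda:np.array(bot.current_contact_force())-f0
R=Ro.from_euler('z',-p[2]).as_matrix()
while x>-.018 and z>.0575:
    x-=.0007;bot.line_to(T(p,(x,0,z))[0],max_speed=.02);f=F()
    while f[2]<2.5 and z>.0575:
        z-=.0005;bot.line_to(T(p,(x,0,z))[0],max_speed=.02);bot.hold(.04);f=F()
    print(round(x*1e3,1),round(z*1e3,1),(R@f).round(1),bot.current_ee_pos()[2].round(4))
    if np.linalg.norm(f)>25:break
print(bot.current_clock(),x,z)
E
```

```text
-1.7 62.5 [1.  1.6 4.7] 0.0629
-2.4 62.5 [3.3 0.4 5.1] 0.0629
-3.1 62.5 [3.6 0.1 5.2] 0.0627
-3.8 62.5 [ 2.2 -0.2  2.8] 0.0623
-4.5 61.0 [-3.6  2.5  4.8] 0.0611
-5.2 61.0 [-2.6  2.2  3. ] 0.0611
-5.9 60.0 [-1.3  0.5  3.2] 0.0602
-6.6 57.5 [-0.1  0.3  0.3] 0.0575
30.3083 -0.006600000000000001 0.057499999999999996
```

The bore has dropped over the pin, consistent with a pin at about -8.8 mm. Next: centre, increase the grip, seat the block and press.

```bash
python3 - <<'E'
from h import *
p=np.load("tester.npy");f0=np.load("f0.npy")
R=Ro.from_euler('z',-p[2]).as_matrix();F=lambda:R@(np.array(bot.current_contact_force())-f0)
bot.set_gripper(0,60)
x=-.0086;bot.line_to(T(p,(x,0,.0575))[0],max_speed=.02);bot.hold(.1);print("centred",F().round(1))
for z in np.arange(.0565,.0400,-.0007):
    bot.line_to(T(p,(x,0,z))[0],max_speed=.03);bot.hold(.05);f=F()
    print(round(z*1e3,1),f.round(1),bot.current_ee_pos()[2].round(4),np.round(bot.current_opening()*92,2))
    if f[2]>23 or np.linalg.norm(f[:2])>12:break
bot.hold(.3);print(F(),bot.current_ee_pos(),bot.current_clock())
w=bot.read_camera("scene")["pixels"];cv2.imwrite("pics/c6.png",cv2.resize(w[175:325,190:380],None,fx=4,fy=4,interpolation=cv2.INTER_CUBIC))
E
```

```text
centred [-0.2  0.6  0.1]
56.5 [0.5 0.7 0.6] 0.0564 15.44
55.8 [ 0.2 -0.1  0.5] 0.0557 15.84
55.1 [0.5 0.7 0.1] 0.0552 15.91
54.4 [-0.4  1.9  5.4] 0.0549 15.54
53.7 [-2.5  1.6  7.2] 0.054 15.82
53.0 [-1.2  2.3  7.5] 0.0534 15.92
52.3 [-4.1  2.   8.3] 0.0528 15.74
51.6 [-3.9  3.3  9.8] 0.0523 15.85
50.9 [-2.5  3.1 10.5] 0.0517 15.59
50.2 [-3.4  3.1 11.2] 0.0511 15.92
49.5 [-3.4  4.2 11.9] 0.0505 15.59
48.8 [-4.4  4.  13.9] 0.0501 15.85
48.1 [-6.9  4.9 18.9] 0.0501 15.96
47.4 [-7.5  6.8 23.5] 0.0501 15.7
[-7.44944218  7.15344815 22.4249025 ] [ 0.53085456 -0.16210641  0.05007035] 35.375
```

View pics/c6.png

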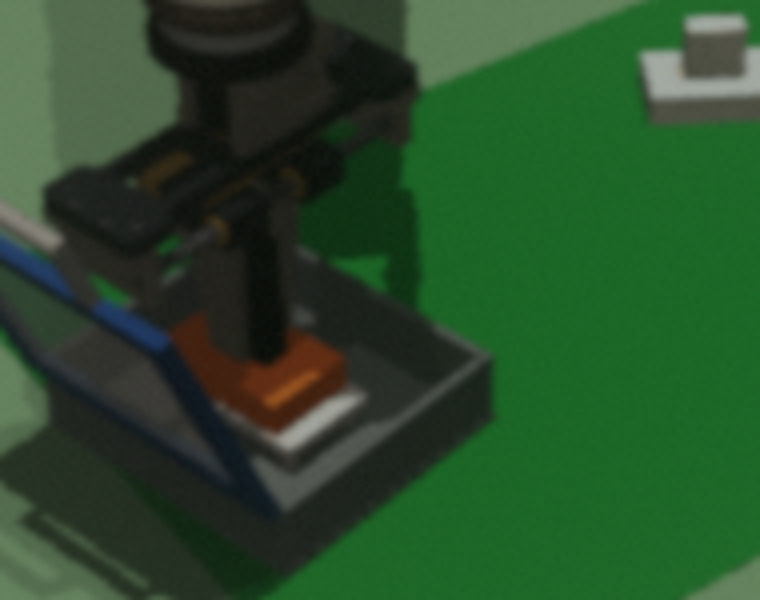

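The block sits flat, and bed travel stopped at 5 mm: TCP z held at 50.1 mm while the push rose from 14 to 22 N. The lid is still open, so I'm handing in.

```bash
python3 -c "
from workcell import bot
print(bot.job_done())"
```

```text
the job is handed in; nothing more can be done
None
```

The job is handed in: the lid is open on its stop, and the orange cover is seated over the pin and held with the bed at its 5 mm stop under about 22 N, 35 s into the 72 s allowed.

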